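# Push the seal carrier and spacer home in a bearing housing

### The arm

A 7-joint arm with a two-finger parallel gripper is mounted at the origin on the work surface. World frame = base frame: x ahead of the robot, y to its left, z up, the work surface at z = 0. Lengths are in m, angles in rad, forces in N, time in s.
With the tool pointing down it reaches from about 0.4 to 0.9 m from the base axis. Payload 5.6 kg.
Tool frame: the origin (TCP) lies at the very end of the fingers, on their centre line; the grasp point (between the pads) lies 19 mm behind it; z points along the fingers, y is the line along which they close (so a half turn about z gives the same grasp; the last joint's range is limited). The gripper opens to 92 mm and grips with 3 to 60 N. Pads are 20 mm wide; open, the fingers measure 128 mm over their backs; the gripper's body (75 mm by 189 mm) begins 69 mm behind the grasp point.
Start: joints at [1.071, 0.468, -0.012, 1.603, 0.006, 1.071, -0.056], TCP at [0.287, -0.583, 0.215] pointing down, gripper open.
Joint ranges: [-2.53, 2.53], [-0.31, 2.02], [-1.57, 1.55], [0.28, 2.44], [-1.29, 4.43], [0.15, 1.84], [-2.92, 2.92]. Speed limits (rad/s): [2.57, 2.57, 3.14, 3.14, 3.14, 3.14, 3.14].

### API

Orientations are given as [roll, pitch, yaw] about the fixed x, y, z axes, in that order (R = Rz(yaw) Ry(pitch) Rx(roll)).
In Python, from rig import sense, read_camera, close_job, spot_in, outline_of gives the robot as it stands. The module is installed in compiled form; this text tells all that it offers.
- The arm moves only by the tool drive_tool, never from a script. Its argument "motion" is a list of rows, each an object of numbers: "dx", "dy", "dz": the shift along the tool's x, y, z in mm; "wx", "wy", "wz": the turn, a rotation vector about the tool's x, y, z in rad; "hand": the finger opening in mm, from 0 to 91.9. A call has exactly 5 rows; each row shifts and turns the commanded pose from where the row before left it, along the tool's axes as they then stand; what a row does not reach is not made up. A row lasts 1/8 s, in which the tool goes at most 62.5 mm and 10.7 degrees, less where a joint would pass 70% of its speed; a pose out of reach is approached as far as the arm can. A call is refused whole if a number of a shift passes 62.5 or a number of a turn 0.188, either way. A call with a gripper value outside its range is refused whole. The fingers move at their own pace and stop on an object; the grip force is fixed at half the most. Time passes only in rows, so rows that do not move let the fingers close, or fill a call up. It gives the time, the measured TCP pose, the force, the opening and the grip force at its end, in the units of the state.
- sense(): the state, without advancing time (a new reading comes with each control period).
- read_camera(name): name is "scene" or "side" or "wrist"; returns a dict with "pixels" (400x640x3 uint8, red, green, blue), "z_map" (400x640 float32, m along the optical axis (not along the pixel's ray), 0 where there is no reading), "K" (3x3 intrinsics, pixels), "D" ([k1, k2, p1, p2, k3] as OpenCV has them; the pictures are not rectified), "cam_to_world" (4x4, takes a point from camera to world coordinates); the wrist camera has in their place "mount" (4x4, takes a point from camera to tool coordinates, whose origin is the TCP and whose axes are the flange's). Camera axes: x right, y down, z forward; pixel columns grow to the right and rows downward; lengths in m; the calibration is good to about 2 mm. A picture is of the moment at which its call begins: read the wrist's pose just before it.
- close_job(): hands the job in; it is judged then, once.
Trained networks look in the newest picture that a camera, given by its name, has taken for a name from the list of things; names that differ only in an ending like _2 or _b are one class to them, and where a whole thing is asked for, a point or a joint stands for the part that bears it (a point fixed in the world has none). Each returns a list of dicts, best first, with "score" (0 to 1); they miss things now and then, are a little off and sometimes report something else, mostly with a low value. They report only what shows in the picture. A call takes as long as a camera call.
- spot_in(name, camera): "box" ([left, top, width, height] in pixels, round what is visible of it).
- outline_of(name, camera): "mask" (400x640 bool, what is visible of it) and "box" ([left, top, width, height] in pixels, round what is visible of it).
The state is a dict: "time": time; "joints": joint angles; "joint_velocities": joint speeds; "effort": joint torques, N m; "tool_pos": TCP position; "tcp_rot": TCP orientation; "ft_force": force on the tool from outside, world axes, zero at the start; "torque": the same for the moment, N m; "grip_width": finger opening in m; "grip_force": force on a finger pad.
Only numpy, scipy, OpenCV 4.12 (cv2) and the standard library are available. Lean on these libraries where they do the work, as an engineer would, in place of code of your own. Each camera call takes 0.05 s, during which the arm holds its last target. There are 200 camera calls.

### The job

Finish packing the neck of the bearing housing: set the long spacer sleeve in the bore behind the seal carrier that is already started there, then push the two down with the driver that fits the bore until the carrier bottoms out firmly on its shoulder. Hang the driver back in its empty hole in the rack, let go, and leave the other tools and parts where they are.

Things in the scene. Friction and masses are not known exactly. Their poses are not given: they have to be found in the camera images.
- hub: Rust-brown bearing housing, fixed: round 130 mm flange strapped by two low clamps (under 45 mm) to a 180 x 140 mm steel plate; on it a 98 mm drum (top 58 mm above the bench), then an upright neck 60 mm in outer diameter (68 mm at a bead 27 to 37 mm under the rim). Origin on its axis at bench height, z up, x towards one of the clamps.
- hub_mouth (a point): Centre of the mouth of the housing's neck, at its upper rim, 150 mm above the bench; z up. The bore is 42 mm in diameter with a 3 mm chamfer at the mouth and runs 115 mm straight down to an inner shoulder.
- carrier (a joint): Travel (m, downwards) of the seal carrier, a 41 mm brass disc 22 mm high started in the bore. At 0 its top is 43 mm below the mouth; it starts 0 to 12 mm lower; at 0.050 it is home on the shoulder, its top 93 mm below the mouth. Its O-ring drags with about 12 N and it stays where it is left; on the shoulder it stops dead, and a push of 15 to 20 N there is firm.
- sleeve_c (a point): Centre of the long spacer sleeve: plain aluminium tube, 39 mm outer and 24 mm inner diameter, 75 mm long, about 0.15 kg, standing loose on the bench; z along its axis. It slides freely in the bore. Set on the carrier at the start it stands 20 to 32 mm proud of the mouth; home, its top is 18 mm and this centre 55.5 mm below the mouth.
- driver_c (a point): Centre of the driver that fits the bore, the middle-sized of three: upright aluminium rod 138 mm long, about 0.32 kg, hanging in the rack, z up. From below: flat-ended nose 36 mm in diameter and 60 mm long, collar 60 mm in diameter and 8 mm thick by which it hangs, ribbed handle 28 mm in diameter and 70 mm long. This point is 69 mm above the nose's end.
- rack: Fixed dark steel rack for drivers: a plate 270 x 90 mm on four short legs, its top 76 mm above the bench, with three 50 mm holes in a row, 85 mm apart. Origin under the middle of the plate at bench height; its x axis runs along the row, z up.
- rack_hole0 (a point): Centre of the rack's first hole (50 mm in diameter), at the plate's top. A driver hanging in it has its collar's underside at this height and its nose 60 mm below. Each driver may start in any of the holes.
- rack_hole1 (a point): Centre of the rack's middle hole, likewise.
- rack_hole2 (a point): Centre of the rack's third hole, likewise.
- driver_wide_c (a point): Centre of the widest driver (nose 46 mm, too wide for the bore; handle 38 mm; otherwise of the same lengths), hanging in the rack. To be left alone.
- driver_thin_c (a point): Centre of the thinnest driver (nose 18 mm, would slip inside the sleeve; handle 16 mm; otherwise of the same lengths), hanging in the rack. To be left alone.
- spare_c (a point): Centre of the short spare sleeve, same 39 mm diameter but only 40 mm long, standing on the bench. To be left alone.
- bearing: Steel ball bearing, 72 mm in diameter and 17 mm thick, lying on the bench; origin under its centre. To be left alone.
- spray: Blue spray can, 66 mm in diameter and 205 mm high, standing; origin under its centre. To be left alone.
- greasetub: White grease jar with a black lid, 90 mm in diameter and 85 mm high; origin under its centre. To be left alone.
- wrench: Steel spanner 200 mm long lying flat; origin under its middle, x along it. To be left alone.
- brush: Wooden-handled brush 190 mm long lying flat; origin under its middle, x along it. To be left alone.

How it is judged:
By the outcome, as a careful person would: the job done as asked, in the order asked, and still so for the second after the job is handed in, with the robot touching nothing.
It also fails if it takes over 72 s, if anything falls off the work surface, if the arm or the gripper's body presses on something with over 40 N, if the wrist force passes 120 N, or if a joint passes its speed limit or range.

## Working session

There is one attempt and no reset: what is moved stays moved. The work goes in short steps, Python scripts to look and compute and a tool call to move; the robot and the scene stay as the last step left them, time stands still between calls to the robot, and variables do not carry over. Pictures are saved under pics/ and viewed, at most 10 in all, crops included, and the job is handed in when it is done.

Besides the shell and the picture viewer there is one more tool, called after ">>>" by a JSON object that holds its "name" and its "arguments", one argument or row to a line. drive_tool: Moves the arm, as the interface text tells. Its arguments: {"type":"object","properties":{"motion":{"type":"array","items":{"type":"object","properties":{"dx":{"type":"number"},"dy":{"type":"number"},"dz":{"type":"number"},"wx":{"type":"number"},"wy":{"type":"number"},"wz":{"type":"number"},"hand":{"type":"number"}}}}},"required":["motion"]}

```bash
mkdir -p pics; cat > h.py <<'E'
import numpy as np, cv2
from rig import *
from scipy.spatial.transform import Rotation as R
def snap(n):
    s=sense(); c=read_camera(n)
    if 'cam_to_world' in c: T=np.array(c['cam_to_world'])
    else:
        W=np.eye(4); W[:3,:3]=R.from_euler('xyz',s['tcp_rot']).as_matrix(); W[:3,3]=s['tool_pos']; T=W@np.array(c['mount'])
    c['T']=T; return c
def world(c,mask):
    v,u=np.nonzero(mask&(c['z_map']>0)); z=c['z_map'][v,u]
    p=cv2.undistortPoints(np.stack([u,v],1).astype(float)[:,None],np.array(c['K']),np.array(c['D']))[:,0]
    P=np.c_[p*z[:,None],z]
    return P@c['T'][:3,:3].T+c['T'][:3,3]
def save(c,f): cv2.imwrite('pics/'+f,c['pixels'][:,:,::-1])
def circ(P):
    # least-squares circle
    A=np.c_[2*P[:,:2],np.ones(len(P))]; b=(P[:,:2]**2).sum(1)
    x=np.linalg.lstsq(A,b,rcond=None)[0]; return x[:2],np.sqrt(x[2]+x[:2]@x[:2])
E
cat > a.py <<'E'
from h import *
s=sense(); print(s['time'],s['tool_pos'],s['tcp_rot'],s['grip_width'],s['ft_force'])
ims=[]
for n in ['scene','side']:
    c=snap(n); ims.append(c['pixels'])
    print(n,c['T'][:3,3].round(2))
    for k in ['hub','sleeve_c','driver_c','rack','driver_wide_c','driver_thin_c','spare_c','spray','greasetub','bearing','wrench','brush']:
        for o in outline_of(k,n)[:2]:
            P=world(c,o['mask'])
            if len(P)<5: continue
            h=np.percentile(P[:,2],98); Q=P[P[:,2]>h-.006]
            print(k,round(o['score'],2),np.array(o['box']).astype(int),'top',h.round(3),'mid',((np.percentile(Q,3,0)+np.percentile(Q,97,0))/2).round(3)[:2],'ext',np.ptp(Q,0)[:2].round(3),len(Q))
for n,i in zip('ab',ims): cv2.imwrite(f'pics/{n}.png',i[:,:,::-1])
E
python3 a.py
```

```text
0.0 [ 0.28636195 -0.58287325  0.21365378] [-3.13985367e+00  1.30926010e-04  4.56718271e-01] 0.09200777582303638 [ 0.04137382 -0.25759905  0.19339277]
scene [1.15 0.94 0.84]
hub 0.98 [363 228  57  62] top 0.151 mid [0.539 0.256] ext [0.057 0.059] 169
sleeve_c 0.64 [318 213  12  28] top 0.078 mid [0.636 0.01 ] ext [0.038 0.041] 59
sleeve_c 0.48 [359 226  63  61] top 0.151 mid [0.539 0.255] ext [0.057 0.059] 171
driver_c 0.65 [314 155  11  37] top 0.156 mid [ 0.509 -0.245] ext [0.024 0.028] 29
rack 0.8 [286 161  66  48] top 0.081 mid [ 0.509 -0.237] ext [0.279 0.127] 473
driver_wide_c 0.73 [416 244  36  79] top 0.209 mid [0.556 0.42 ] ext [0.06  0.058] 346
driver_wide_c 0.53 [327 144  19  36] top 0.157 mid [ 0.429 -0.256] ext [0.025 0.027] 27
driver_thin_c 0.78 [295 159  12  28] top 0.154 mid [ 0.594 -0.231] ext [0.011 0.017] 13
spare_c 0.54 [359 205  10  19] top 0.043 mid [ 0.474 -0.006] ext [0.036 0.033] 35
spray 0.61 [421 245  33  76] top 0.209 mid [0.558 0.421] ext [0.055 0.057] 320
greasetub 0.74 [281 146  17  24] top 0.088 mid [ 0.516 -0.484] ext [0.074 0.081] 121
bearing 0.71 [28
[... 933 characters left out ...]
 top 0.152 mid [ 0.584 -0.227] ext [0.009 0.012] 11
spare_c 0.48 [352 238  15  17] top 0.042 mid [ 0.467 -0.005] ext [0.037 0.041] 66
spray 0.94 [207 259  31  45] top 0.207 mid [0.552 0.422] ext [0.085 0.075] 394
spray 0.55 [248 239  69  84] top 0.149 mid [0.533 0.257] ext [0.06  0.059] 185
greasetub 0.7 [414 150  26  31] top 0.088 mid [ 0.508 -0.483] ext [0.074 0.077] 164
bearing 0.84 [272 204  21  13] top 0.021 mid [0.753 0.014] ext [0.071 0.068] 129
bearing 0.51 [412 149  27  31] top 0.088 mid [ 0.508 -0.48 ] ext [0.074 0.073] 153
wrench 0.73 [232 222  28  47] top 0.011 mid [0.742 0.2  ] ext [0.185 0.105] 235
brush 0.65 [301 176  47  15] top 0.022 mid [ 0.745 -0.203] ext [0.171 0.075] 197
```

```bash
python3 -c "
import cv2,numpy as np
a=cv2.imread('pics/a.png')[110:350,210:480];b=cv2.imread('pics/b.png')[110:350,190:460]
cv2.imwrite('pics/ab.png',cv2.resize(np.vstack([np.hstack([a,b])]),(800,356),interpolation=3))
from h import *
s=sense();print(read_camera('wrist')['mount'])"
```

```text
[[ 5.63181873e-05 -9.64134414e-01 -2.65414448e-01  7.42697218e-02]
 [ 9.99999898e-01 -6.45240760e-05  4.46577286e-04 -7.00612892e-04]
 [-4.47686152e-04 -2.65414446e-01  9.64134312e-01 -1.68358373e-01]
 [ 0.00000000e+00  0.00000000e+00  0.00000000e+00  1.00000000e+00]]
```

View pics/ab.png

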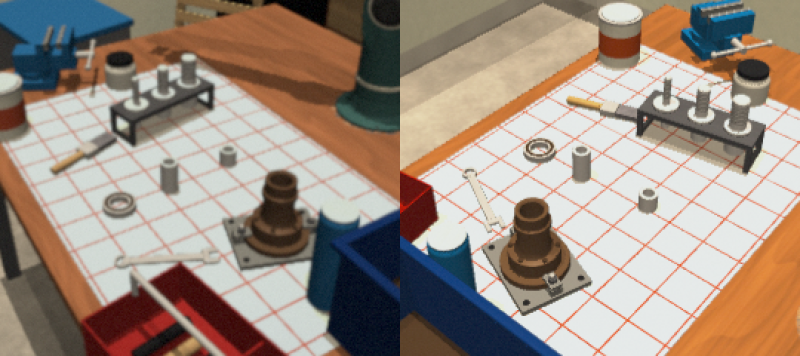

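>>> {"name": "drive_tool", "arguments": {
  "motion": [
    {"dz": -45, "wz": 0.146},
    {"dz": -45, "wz": 0.146},
    {"dx": 38.8, "dy": -42.4},
    {"dx": 38.8, "dy": -42.4},
    {"dx": 38.8, "dy": -42.4}
  ]
}}

```text
invalid input
```

>>> {"name": "drive_tool", "arguments": {
  "motion": [
    {"dx": 38.8, "dy": -42.4},
    {"dx": 38.8, "dy": -42.4},
    {"dx": 38.8, "dy": -42.4},
    {"dx": 38.8, "dy": -42.4},
    {}
  ]
}}

```text
invalid input
```

>>> {"name": "drive_tool", "arguments": {
  "motion": [
    {"dx": 0, "dy": 0, "dz": -45, "wx": 0, "wy": 0, "wz": 0.146, "hand": 91},
    {"dx": 0, "dy": 0, "dz": -45, "wx": 0, "wy": 0, "wz": 0.146, "hand": 91},
    {"dx": 38.8, "dy": -42.4, "dz": 0, "wx": 0, "wy": 0, "wz": 0, "hand": 91},
    {"dx": 38.8, "dy": -42.4, "dz": 0, "wx": 0, "wy": 0, "wz": 0, "hand": 91},
    {"dx": 38.8, "dy": -42.4, "dz": 0, "wx": 0, "wy": 0, "wz": 0, "hand": 91}
  ]
}}

```text
time: 1.98
tool_pos: [0.3815, -0.4372, 0.3048]
tcp_rot: [3.141, -0.0, 0.165]
ft_force: [0.4, -0.7, -0.7]
grip_width: 0.0908
grip_force: 0.0
```

>>> {"name": "drive_tool", "arguments": {
  "motion": [
    {"dx": 38.8, "dy": -42.4, "dz": 0, "wx": 0, "wy": 0, "wz": 0, "hand": 91},
    {"dx": 38.8, "dy": -42.4, "dz": 0, "wx": 0, "wy": 0, "wz": 0, "hand": 91},
    {"dx": 38.8, "dy": -42.4, "dz": 0, "wx": 0, "wy": 0, "wz": 0, "hand": 91},
    {"dx": 38.8, "dy": -42.4, "dz": 0, "wx": 0, "wy": 0, "wz": 0, "hand": 91},
    {"dx": 0, "dy": 0, "dz": 0, "wx": 0, "wy": 0, "wz": 0, "hand": 91}
  ]
}}

```text
time: 2.6
tool_pos: [0.5085, -0.2407, 0.3047]
tcp_rot: [-3.14, -0.001, 0.174]
ft_force: [-0.0, -0.1, -0.2]
grip_width: 0.0911
grip_force: 0.0
```

```bash
cat > w.py <<'E'
import sys
from h import *
c=snap('wrist'); s=sense(); save(c,sys.argv[1]); p=s['tool_pos']; print(s['time'],p.round(4),s['tcp_rot'].round(3))
M=R.from_euler('xyz',s['tcp_rot']).as_matrix()
for a in sys.argv[2:]:
    k,lo,hi=a.split(','); lo=float(lo);hi=float(hi)
    for o in outline_of(k,'wrist')[:2]:
        P=world(c,cv2.dilate(o['mask'].astype(np.uint8),np.ones((5,5)))>0)
        Q=P[(P[:,2]>lo)&(P[:,2]<hi)]
        if len(Q)<10: continue
        h=cv2.convexHull(Q[:,:2].astype(np.float32)*1000)[:,0]
        m=np.append(np.array(cv2.minEnclosingCircle(h)[0])/1000,np.median(Q[:,2]))
        cc,r=circ(h/1000.)
        print(k,round(o['score'],2),np.array(o['box']).astype(int),'mec',m.round(4),'circ',cc.round(4),r.round(4),len(Q),'tool-rel mm',(M.T@(np.append(cc,m[2])-p)*1000).round(1))
E
python3 w.py w1.png driver_c,.148,.162 driver_c,.078,.09 driver_wide_c,.078,.09 driver_thin_c,.078,.09
```

```text
2.65 [ 0.5069 -0.244   0.3046] [-3.141 -0.     0.169]
driver_c 0.63 [300 152  41  50] mec [ 0.5047 -0.2478  0.152 ] circ [ 0.5048 -0.2477] 0.0139 441 tool-rel mm [ -2.8   3.3 152.6]
driver_c 0.63 [300 152  41  50] mec [ 0.5049 -0.2478  0.0822] circ [ 0.5051 -0.2478] 0.0297 838 tool-rel mm [ -2.5   3.4 222.4]
driver_wide_c 0.87 [301 215  39  55] mec [ 0.4216 -0.2629  0.0821] circ [ 0.4217 -0.2628] 0.0296 553 tool-rel mm [-87.2   4.2 222.4]
driver_thin_c 0.95 [298  93  40  46] mec [ 0.5881 -0.2324  0.0822] circ [ 0.5881 -0.2322] 0.0291 1413 tool-rel mm [ 82.    2.  222.4]
```

View pics/w1.png

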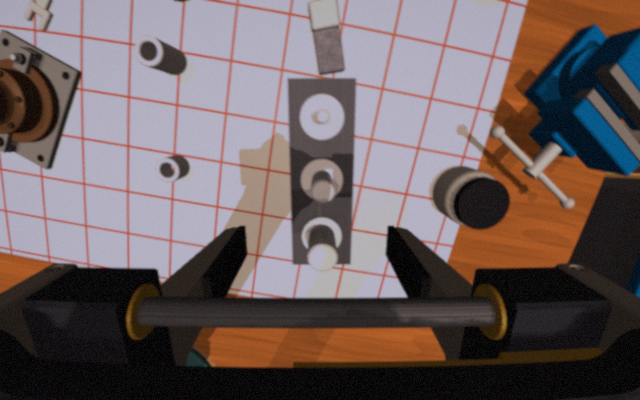

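>>> {"name": "drive_tool", "arguments": {
  "motion": [
    {"dx": 33.4, "dy": -45.9, "dz": 20, "wx": 0, "wy": 0, "wz": 0, "hand": 91},
    {"dx": 33.4, "dy": -45.9, "dz": 20, "wx": 0, "wy": 0, "wz": 0, "hand": 91},
    {"dx": 33.4, "dy": -45.9, "dz": 20, "wx": 0, "wy": 0, "wz": 0, "hand": 91},
    {"dx": 33.4, "dy": -45.9, "dz": 20, "wx": 0, "wy": 0, "wz": 0, "hand": 91},
    {"dx": 33.4, "dy": -45.9, "dz": 20, "wx": 0, "wy": 0, "wz": 0, "hand": 70}
  ]
}}

```text
time: 3.48
tool_pos: [0.6338, 0.007, 0.204]
tcp_rot: [3.141, -0.0, 0.161]
ft_force: [1.8, -0.4, -0.3]
grip_width: 0.083
grip_force: 0.0
```

>>> {"name": "drive_tool", "arguments": {
  "motion": [
    {"dx": 0, "dy": 0, "dz": 0, "wx": 0, "wy": 0, "wz": 0, "hand": 70},
    {"dx": 0, "dy": 0, "dz": 0, "wx": 0, "wy": 0, "wz": 0, "hand": 70},
    {"dx": 0, "dy": 0, "dz": 0, "wx": 0, "wy": 0, "wz": 0, "hand": 70},
    {"dx": 0, "dy": 0, "dz": 0, "wx": 0, "wy": 0, "wz": 0, "hand": 70},
    {"dx": 0, "dy": 0, "dz": 0, "wx": 0, "wy": 0, "wz": 0, "hand": 70}
  ]
}}

```text
time: 4.1
tool_pos: [0.6331, 0.0068, 0.2051]
tcp_rot: [3.141, -0.001, 0.163]
ft_force: [-0.8, -0.5, -0.5]
grip_width: 0.0699
grip_force: 0.0
```

```bash
python3 w.py w2.png sleeve_c,.07,.08
```

```text
4.15 [0.633  0.007  0.2049] [ 3.141 -0.     0.164]
sleeve_c 0.85 [301 161  32  42] mec [0.6341 0.0076 0.073 ] circ [0.6343 0.0075] 0.0192 621 tool-rel mm [  1.3  -0.3 131.9]
```

>>> {"name": "drive_tool", "arguments": {
  "motion": [
    {"dx": 1.3, "dy": -0.3, "dz": 50, "wx": 0, "wy": 0, "wz": 0, "hand": 70},
    {"dx": 0, "dy": 0, "dz": 50, "wx": 0, "wy": 0, "wz": 0, "hand": 70},
    {"dx": 0, "dy": 0, "dz": 35, "wx": 0, "wy": 0, "wz": 0, "hand": 70},
    {"dx": 0, "dy": 0, "dz": 17, "wx": 0, "wy": 0, "wz": 0, "hand": 70},
    {"dx": 0, "dy": 0, "dz": 0, "wx": 0, "wy": 0, "wz": 0, "hand": 60}
  ]
}}

```text
time: 4.82
tool_pos: [0.6339, 0.0083, 0.0519]
tcp_rot: [-3.141, 0.002, 0.165]
ft_force: [0.9, 0.8, 0.6]
grip_width: 0.0622
grip_force: 0.0
```

>>> {"name": "drive_tool", "arguments": {
  "motion": [
    {"dx": 0, "dy": 0, "dz": 0, "wx": 0, "wy": 0, "wz": 0, "hand": 30},
    {"dx": 0, "dy": 0, "dz": 0, "wx": 0, "wy": 0, "wz": 0, "hand": 30},
    {"dx": 0, "dy": 0, "dz": 0, "wx": 0, "wy": 0, "wz": 0, "hand": 30},
    {"dx": 0, "dy": 0, "dz": 0, "wx": 0, "wy": 0, "wz": 0, "hand": 30},
    {"dx": 0, "dy": 0, "dz": 0, "wx": 0, "wy": 0, "wz": 0, "hand": 30}
  ]
}}

```text
time: 5.45
tool_pos: [0.6354, 0.0081, 0.054]
tcp_rot: [3.141, -0.002, 0.165]
ft_force: [-0.4, -0.3, 6.5]
grip_width: 0.0375
grip_force: 30.0
```

>>> {"name": "drive_tool", "arguments": {
  "motion": [
    {"dx": 0, "dy": 0, "dz": -30, "wx": 0, "wy": 0, "wz": 0, "hand": 30},
    {"dx": 0, "dy": 0, "dz": -55, "wx": 0, "wy": 0, "wz": 0, "hand": 30},
    {"dx": 0, "dy": 0, "dz": -55, "wx": 0, "wy": 0, "wz": 0, "hand": 30},
    {"dx": 0, "dy": 0, "dz": -55, "wx": 0, "wy": 0, "wz": 0, "hand": 30},
    {"dx": 0, "dy": 0, "dz": -51, "wx": 0, "wy": 0, "wz": 0, "hand": 30}
  ]
}}

```text
time: 6.08
tool_pos: [0.6337, 0.0082, 0.3003]
tcp_rot: [3.142, 0.0, 0.165]
ft_force: [0.3, -0.4, -2.2]
grip_width: 0.0379
grip_force: 30.0
```

>>> {"name": "drive_tool", "arguments": {
  "motion": [
    {"dx": -18, "dy": -50, "dz": 0, "wx": 0, "wy": 0, "wz": 0, "hand": 30},
    {"dx": -18, "dy": -50, "dz": 0, "wx": 0, "wy": 0, "wz": 0, "hand": 30},
    {"dx": -21, "dy": -50, "dz": 0, "wx": 0, "wy": 0, "wz": 0, "hand": 30},
    {"dx": 0, "dy": 0, "dz": 0, "wx": 0, "wy": 0, "wz": 0, "hand": 30},
    {"dx": 0, "dy": 0, "dz": 0, "wx": 0, "wy": 0, "wz": 0, "hand": 30}
  ]
}}

```text
time: 6.7
tool_pos: [0.5534, 0.1462, 0.2983]
tcp_rot: [3.141, 0.0, 0.165]
ft_force: [-0.2, -0.2, -2.1]
grip_width: 0.0377
grip_force: 30.0
```

```bash
python3 w.py w3.png hub,.143,.156 sleeve_c,.2,.4
```

```text
6.75 [0.5538 0.1455 0.2982] [3.141 0.    0.163]
hub 0.72 [190  95 122 134] mec [0.5349 0.2547 0.1477] circ [0.5355 0.2545] 0.03 1116 tool-rel mm [  -0.3 -110.7  150.5]
sleeve_c 0.67 [287 192  60  90] mec [0.5524 0.1466 0.3113] circ [0.5522 0.1464] 0.0199 4822 tool-rel mm [ -1.4  -1.2 -13. ]
```

View pics/w3.png

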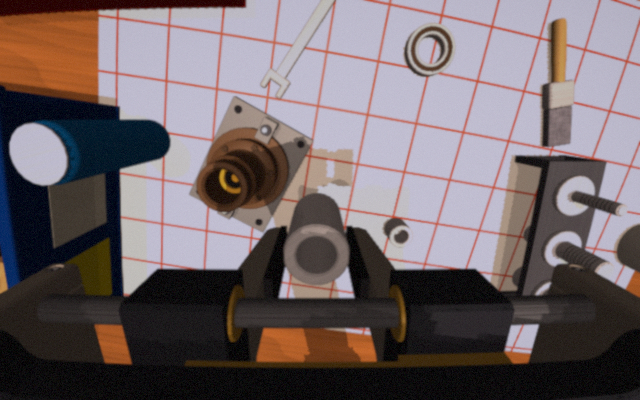

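>>> {"name": "drive_tool", "arguments": {
  "motion": [
    {"dx": 0.4, "dy": -55, "dz": 0, "wx": 0, "wy": 0, "wz": 0, "hand": 30},
    {"dx": 0, "dy": -45, "dz": 20, "wx": 0, "wy": 0, "wz": 0, "hand": 30},
    {"dx": 0, "dy": -10, "dz": 35, "wx": 0, "wy": 0, "wz": 0, "hand": 30},
    {"dx": 0, "dy": 0, "dz": 25, "wx": 0, "wy": 0, "wz": 0, "hand": 30},
    {"dx": 0, "dy": 0, "dz": 10, "wx": 0, "wy": 0, "wz": 0, "hand": 30}
  ]
}}

```text
time: 7.48
tool_pos: [0.5356, 0.2541, 0.2066]
tcp_rot: [3.141, 0.003, 0.163]
ft_force: [0.1, 0.4, -1.6]
grip_width: 0.0379
grip_force: 30.0
```

>>> {"name": "drive_tool", "arguments": {
  "motion": [
    {"dx": 0, "dy": 0, "dz": 6, "wx": 0, "wy": 0, "wz": 0, "hand": 30},
    {"dx": 0, "dy": 0, "dz": 6, "wx": 0, "wy": 0, "wz": 0, "hand": 30},
    {"dx": 0, "dy": 0, "dz": 8, "wx": 0, "wy": 0, "wz": 0, "hand": 30},
    {"dx": 0, "dy": 0, "dz": 8, "wx": 0, "wy": 0, "wz": 0, "hand": 30},
    {"dx": 0, "dy": 0, "dz": 8, "wx": 0, "wy": 0, "wz": 0, "hand": 30}
  ]
}}

```text
time: 8.1
tool_pos: [0.5358, 0.2554, 0.1721]
tcp_rot: [3.142, -0.0, 0.165]
ft_force: [0.2, 0.2, -1.6]
grip_width: 0.0376
grip_force: 30.0
```

>>> {"name": "drive_tool", "arguments": {
  "motion": [
    {"dx": 0, "dy": 0, "dz": 4, "wx": 0, "wy": 0, "wz": 0, "hand": 30},
    {"dx": 0, "dy": 0, "dz": 4, "wx": 0, "wy": 0, "wz": 0, "hand": 30},
    {"dx": 0, "dy": 0, "dz": 3, "wx": 0, "wy": 0, "wz": 0, "hand": 30},
    {"dx": 0, "dy": 0, "dz": 3, "wx": 0, "wy": 0, "wz": 0, "hand": 30},
    {"dx": 0, "dy": 0, "dz": 0, "wx": 0, "wy": 0, "wz": 0, "hand": 30}
  ]
}}

```text
time: 8.72
tool_pos: [0.5357, 0.2554, 0.1584]
tcp_rot: [3.141, 0.0, 0.165]
ft_force: [0.2, -0.8, -1.4]
grip_width: 0.0377
grip_force: 30.0
```

>>> {"name": "drive_tool", "arguments": {
  "motion": [
    {"dx": 0, "dy": 0, "dz": 3, "wx": 0, "wy": 0, "wz": 0, "hand": 30},
    {"dx": 0, "dy": 0, "dz": 0, "wx": 0, "wy": 0, "wz": 0, "hand": 30},
    {"dx": 0, "dy": 0, "dz": 0, "wx": 0, "wy": 0, "wz": 0, "hand": 70},
    {"dx": 0, "dy": 0, "dz": 0, "wx": 0, "wy": 0, "wz": 0, "hand": 70},
    {"dx": 0, "dy": 0, "dz": 0, "wx": 0, "wy": 0, "wz": 0, "hand": 70}
  ]
}}

```text
time: 9.35
tool_pos: [0.536, 0.2555, 0.1558]
tcp_rot: [-3.141, -0.001, 0.165]
ft_force: [-0.3, -0.1, 0.0]
grip_width: 0.0657
grip_force: 0.0
```

>>> {"name": "drive_tool", "arguments": {
  "motion": [
    {"dx": 0, "dy": 0, "dz": -30, "wx": 0, "wy": 0, "wz": 0, "hand": 70},
    {"dx": 0, "dy": 0, "dz": -45, "wx": 0, "wy": 0, "wz": 0, "hand": 70},
    {"dx": 0, "dy": 0, "dz": -45, "wx": 0, "wy": 0, "wz": 0, "hand": 70},
    {"dx": 0, "dy": 0, "dz": 0, "wx": 0, "wy": 0, "wz": 0, "hand": 70},
    {"dx": 0, "dy": 0, "dz": 0, "wx": 0, "wy": 0, "wz": 0, "hand": 70}
  ]
}}

```text
time: 9.98
tool_pos: [0.5355, 0.2551, 0.2751]
tcp_rot: [3.141, 0.0, 0.165]
ft_force: [0.1, 0.0, -0.4]
grip_width: 0.0701
grip_force: 0.0
```

```bash
python3 w.py w4.png hub,.143,.153 sleeve_c,.16,.19
```

```text
10.025 [0.5352 0.2549 0.2744] [3.141e+00 2.000e-03 1.650e-01]
hub 0.82 [253  95 132 144] mec [0.5355 0.2544 0.148 ] circ [0.5354 0.2544] 0.0299 1034 tool-rel mm [  0.4   0.5 126.4]
hub 0.41 [ 96 116 137  75] mec [0.5413 0.436  0.1479] circ [0.5446 0.4385] 0.0496 261 tool-rel mm [  39.6 -179.6  126.2]
sleeve_c 0.9 [300 172  34  42] mec [0.5345 0.2548 0.1702] circ [0.5346 0.2549] 0.0194 838 tool-rel mm [ -0.4  -0.2 104.2]
```

View pics/w4.png

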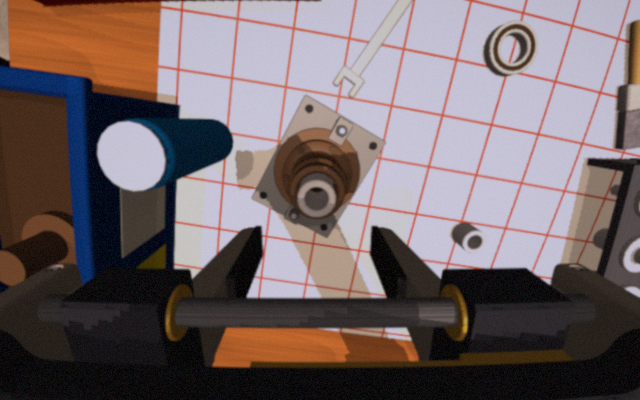

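>>> {"name": "drive_tool", "arguments": {
  "motion": [
    {"dx": -12.5, "dy": 54.6, "dz": 0, "wx": 0, "wy": 0, "wz": 0, "hand": 70},
    {"dx": -12.5, "dy": 54.6, "dz": 0, "wx": 0, "wy": 0, "wz": 0, "hand": 70},
    {"dx": -12.5, "dy": 54.6, "dz": 0, "wx": 0, "wy": 0, "wz": 0, "hand": 70},
    {"dx": -12.5, "dy": 54.6, "dz": 0, "wx": 0, "wy": 0, "wz": 0, "hand": 70},
    {"dx": -12.5, "dy": 54.6, "dz": 0, "wx": 0, "wy": 0, "wz": 0, "hand": 70}
  ]
}}

```text
time: 10.75
tool_pos: [0.5181, -0.0259, 0.2747]
tcp_rot: [-3.141, 0.001, 0.165]
ft_force: [1.0, -0.4, -0.2]
grip_width: 0.0704
grip_force: 0.0
```

>>> {"name": "drive_tool", "arguments": {
  "motion": [
    {"dx": -12.5, "dy": 54.6, "dz": 0, "wx": 0, "wy": 0, "wz": 0, "hand": 70},
    {"dx": -12.5, "dy": 54.6, "dz": 0, "wx": 0, "wy": 0, "wz": 0, "hand": 70},
    {"dx": -12.5, "dy": 54.6, "dz": 0, "wx": 0, "wy": 0, "wz": 0, "hand": 70},
    {"dx": -12.5, "dy": 54.6, "dz": 0, "wx": 0, "wy": 0, "wz": -0.017, "hand": 70},
    {"dx": 0, "dy": 0, "dz": 0, "wx": 0, "wy": 0, "wz": 0, "hand": 70}
  ]
}}

```text
time: 11.38
tool_pos: [0.5034, -0.2529, 0.2741]
tcp_rot: [3.141, 0.003, 0.173]
ft_force: [-0.8, 1.4, -0.0]
grip_width: 0.0701
grip_force: 0.0
```

>>> {"name": "drive_tool", "arguments": {
  "motion": [
    {"dx": 0, "dy": 0, "dz": 0, "wx": 0, "wy": 0, "wz": 0, "hand": 70},
    {"dx": 0, "dy": 0, "dz": 0, "wx": 0, "wy": 0, "wz": 0, "hand": 70},
    {"dx": 0, "dy": 0, "dz": 0, "wx": 0, "wy": 0, "wz": 0, "hand": 70},
    {"dx": 0, "dy": 0, "dz": 0, "wx": 0, "wy": 0, "wz": 0, "hand": 70},
    {"dx": 0, "dy": 0, "dz": 0, "wx": 0, "wy": 0, "wz": 0, "hand": 70}
  ]
}}

```text
time: 12.0
tool_pos: [0.5055, -0.2475, 0.2757]
tcp_rot: [3.141, -0.0, 0.182]
ft_force: [-0.0, -0.3, 0.5]
grip_width: 0.0699
grip_force: 0.0
```

```bash
python3 w.py w5.png driver_c,.148,.162 driver_c,.078,.09 rack,.070,.077; python3 - <<'E'
from h import *
c=snap('wrist'); o=outline_of('rack','wrist')[0]; P=world(c,o['mask']); Q=P[(P[:,2]>.069)&(P[:,2]<.078)]
r=cv2.minAreaRect((Q[:,:2]*1000).astype(np.float32)); print(r)
E
```

```text
12.05 [ 0.5055 -0.2476  0.2757] [ 3.141 -0.     0.182]
driver_c 0.83 [294 153  45  50] mec [ 0.5051 -0.248   0.152 ] circ [ 0.505  -0.2477] 0.0137 523 tool-rel mm [ -0.5   0.  123.7]
driver_c 0.83 [294 153  45  50] mec [ 0.5049 -0.2478  0.0822] circ [ 0.505  -0.2478] 0.0297 964 tool-rel mm [-5.000e-01  1.000e-01  1.935e+02]
rack 0.59 [279  68  72 202] mec [ 0.5043 -0.2472  0.0743] circ [ 0.5042 -0.2317] 0.1298 8250 tool-rel mm [  1.6 -15.9 201.4]
((504.38458251953125, -247.768310546875), (270.1363525390625, 90.18184661865234), 10.27328109741211)
```

>>> {"name": "drive_tool", "arguments": {
  "motion": [
    {"dx": -0.4, "dy": 0, "dz": 50, "wx": 0, "wy": 0, "wz": 0, "hand": 70},
    {"dx": 0, "dy": 0, "dz": 55, "wx": 0, "wy": 0, "wz": 0, "hand": 70},
    {"dx": 0, "dy": 0, "dz": 50, "wx": 0, "wy": 0, "wz": 0, "hand": 70},
    {"dx": 0, "dy": 0, "dz": 24, "wx": 0, "wy": 0, "wz": 0, "hand": 70},
    {"dx": 0, "dy": 0, "dz": 10, "wx": 0, "wy": 0, "wz": 0, "hand": 60}
  ]
}}

```text
time: 12.92
tool_pos: [0.5042, -0.2475, 0.085]
tcp_rot: [-3.14, 0.002, 0.182]
ft_force: [0.6, -0.7, 0.1]
grip_width: 0.0622
grip_force: 0.0
```

>>> {"name": "drive_tool", "arguments": {
  "motion": [
    {"dx": 0, "dy": 0, "dz": 0, "wx": 0, "wy": 0, "wz": 0, "hand": 18},
    {"dx": 0, "dy": 0, "dz": 0, "wx": 0, "wy": 0, "wz": 0, "hand": 18},
    {"dx": 0, "dy": 0, "dz": 0, "wx": 0, "wy": 0, "wz": 0, "hand": 18},
    {"dx": 0, "dy": 0, "dz": 0, "wx": 0, "wy": 0, "wz": 0, "hand": 18},
    {"dx": 0, "dy": 0, "dz": 0, "wx": 0, "wy": 0, "wz": 0, "hand": 18}
  ]
}}

```text
time: 13.55
tool_pos: [0.5056, -0.248, 0.0876]
tcp_rot: [3.141, -0.001, 0.182]
ft_force: [0.4, 0.6, 6.2]
grip_width: 0.0273
grip_force: 30.0
```

>>> {"name": "drive_tool", "arguments": {
  "motion": [
    {"dx": 0, "dy": 0, "dz": -30, "wx": 0, "wy": 0, "wz": 0, "hand": 18},
    {"dx": 0, "dy": 0, "dz": -50, "wx": 0, "wy": 0, "wz": 0, "hand": 18},
    {"dx": 0, "dy": 0, "dz": -50, "wx": 0, "wy": 0, "wz": 0, "hand": 18},
    {"dx": 0, "dy": 0, "dz": -50, "wx": 0, "wy": 0, "wz": 0, "hand": 18},
    {"dx": 0, "dy": 0, "dz": -50, "wx": 0, "wy": 0, "wz": 0, "hand": 18}
  ]
}}

```text
time: 14.18
tool_pos: [0.5042, -0.2476, 0.3174]
tcp_rot: [-3.141, 0.001, 0.182]
ft_force: [0.6, -0.2, -3.5]
grip_width: 0.0273
grip_force: 30.0
```

>>> {"name": "drive_tool", "arguments": {
  "motion": [
    {"dx": 13.4, "dy": -54.3, "dz": 0, "wx": 0, "wy": 0, "wz": 0, "hand": 18},
    {"dx": 13.4, "dy": -54.3, "dz": 0, "wx": 0, "wy": 0, "wz": 0, "hand": 18},
    {"dx": 13.4, "dy": -54.3, "dz": 0, "wx": 0, "wy": 0, "wz": 0, "hand": 18},
    {"dx": 13.4, "dy": -54.3, "dz": 0, "wx": 0, "wy": 0, "wz": 0, "hand": 18},
    {"dx": 13.4, "dy": -54.3, "dz": 0, "wx": 0, "wy": 0, "wz": 0, "hand": 18}
  ]
}}

```text
time: 14.8
tool_pos: [0.5211, 0.0328, 0.3159]
tcp_rot: [3.141, 0.001, 0.182]
ft_force: [0.9, 0.5, -3.4]
grip_width: 0.028
grip_force: 30.0
```

>>> {"name": "drive_tool", "arguments": {
  "motion": [
    {"dx": 13.4, "dy": -54.3, "dz": 0, "wx": 0, "wy": 0, "wz": 0, "hand": 18},
    {"dx": 0, "dy": 0, "dz": 0, "wx": 0, "wy": 0, "wz": 0, "hand": 18},
    {"dx": 0, "dy": 0, "dz": 0, "wx": 0, "wy": 0, "wz": 0, "hand": 18},
    {"dx": 0, "dy": 0, "dz": 0, "wx": 0, "wy": 0, "wz": 0, "hand": 18},
    {"dx": 0, "dy": 0, "dz": 0, "wx": 0, "wy": 0, "wz": 0, "hand": 18}
  ]
}}

```text
time: 15.42
tool_pos: [0.5253, 0.0857, 0.3165]
tcp_rot: [3.141, 0.0, 0.179]
ft_force: [-0.0, -0.9, -3.3]
grip_width: 0.0276
grip_force: 30.0
```

```bash
python3 w.py w6.png hub,.143,.153 sleeve_c,.16,.19 driver_c,.37,.43 driver_c,.31,.335
```

```text
15.475 [0.5253 0.086  0.3165] [3.141 0.    0.18 ]
hub 0.97 [156  70 121 135] mec [0.536  0.2543 0.1478] circ [0.5356 0.2542] 0.0297 806 tool-rel mm [  40.3 -163.7  168.7]
sleeve_c 0.91 [154 135  43  34] mec [0.5343 0.255  0.1699] circ [0.5345 0.2551] 0.0195 800 tool-rel mm [  39.3 -164.8  146.6]
driver_c 0.67 [274 184  87 114] mec [0.5358 0.0879 0.3802] circ [0.5367 0.0882] 0.0164 2084 tool-rel mm [ 11.6  -0.1 -63.7]
driver_c 0.67 [274 184  87 114] mec [0.5284 0.0868 0.3114] circ [0.5289 0.0871] 0.0263 2589 tool-rel mm [ 3.8 -0.4  5.2]
```

View pics/w6.png

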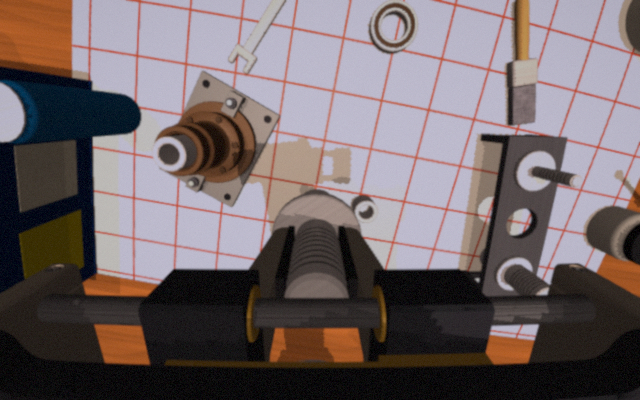

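```bash
cat > t.py <<'E'
from h import *
c=snap('wrist'); s=sense(); M=R.from_euler('xyz',s['tcp_rot']).as_matrix()
P=world(c,outline_of('driver_c','wrist')[0]['mask']); L=(P-s['tool_pos'])@M*1000
Q=L[(L[:,2]>1)&(L[:,2]<9)]
for _ in range(3):
    A=np.c_[Q[:,:2],np.ones(len(Q))]; x=np.linalg.lstsq(A,Q[:,2],rcond=None)[0]; r=abs(A@x-Q[:,2]); Q=Q[r<1.5]
print('collar plane slopes',x[:2].round(3),'z0',x[2].round(1),len(Q))
h=cv2.convexHull(Q[:,:2].astype(np.float32))[:,0]; h=h[h[:,0]>5]; print('rim circ',circ(h))
for a in range(-65,0,10):
    H=L[(L[:,2]>a)&(L[:,2]<a+10)]
    if len(H)>20: print(a,len(H),'xmax',np.percentile(H[:,0],97).round(1),'y',np.percentile(H[:,1],[2,98]).round(1))
E
python3 t.py
```

```text
collar plane slopes [ 0.013 -0.001] z0 5.2 1990
rim circ (array([-0.25296737, -0.1143919 ]), np.float64(29.490755268847188))
-65 1519 xmax 13.2 y [-12.8  11.7]
-55 525 xmax 13.6 y [-13.1  12.3]
-45 487 xmax 13.5 y [-13.3  12.4]
-35 337 xmax 13.6 y [-13.1  11.9]
-25 291 xmax 13.4 y [-12.9  13. ]
-15 253 xmax 13.4 y [-12.7  13.1]
-5 753 xmax 25.9 y [-24.3  24. ]
```

>>> {"name": "drive_tool", "arguments": {
  "motion": [
    {"dx": 14, "dy": -55, "dz": 0, "wx": 0, "wy": 0, "wz": 0, "hand": 18},
    {"dx": 14, "dy": -55, "dz": 0, "wx": 0, "wy": 0, "wz": 0, "hand": 18},
    {"dx": 12.3, "dy": -53.7, "dz": 0, "wx": 0, "wy": 0, "wz": 0, "hand": 18},
    {"dx": 0, "dy": 0, "dz": 25, "wx": 0, "wy": 0, "wz": 0, "hand": 18},
    {"dx": 0, "dy": 0, "dz": 25, "wx": 0, "wy": 0, "wz": 0, "hand": 18}
  ]
}}

```text
time: 16.4
tool_pos: [0.5351, 0.2565, 0.2658]
tcp_rot: [-3.141, -0.0, 0.184]
ft_force: [-0.6, 0.4, -3.6]
grip_width: 0.0274
grip_force: 30.0
```

>>> {"name": "drive_tool", "arguments": {
  "motion": [
    {"dx": 0, "dy": 0, "dz": 8, "wx": 0, "wy": 0, "wz": 0, "hand": 18},
    {"dx": 0, "dy": 0, "dz": 5, "wx": 0, "wy": 0, "wz": 0, "hand": 18},
    {"dx": 0, "dy": 0, "dz": 4, "wx": 0, "wy": 0, "wz": 0, "hand": 18},
    {"dx": 0, "dy": 0, "dz": 3, "wx": 0, "wy": 0, "wz": 0, "hand": 18},
    {"dx": 0, "dy": 0, "dz": 0, "wx": 0, "wy": 0, "wz": 0, "hand": 18}
  ]
}}

```text
time: 17.02
tool_pos: [0.5353, 0.2554, 0.2467]
tcp_rot: [3.142, -0.0, 0.182]
ft_force: [0.8, 0.2, -3.6]
grip_width: 0.0276
grip_force: 30.0
```

>>> {"name": "drive_tool", "arguments": {
  "motion": [
    {"dx": 0, "dy": 0.8, "dz": 2, "wx": 0, "wy": 0, "wz": 0, "hand": 18},
    {"dx": 0, "dy": 0, "dz": 3, "wx": 0, "wy": 0, "wz": 0, "hand": 18},
    {"dx": 0, "dy": 0, "dz": 3, "wx": 0, "wy": 0, "wz": 0, "hand": 18},
    {"dx": 0, "dy": 0, "dz": 3, "wx": 0, "wy": 0, "wz": 0, "hand": 18},
    {"dx": 0, "dy": 0, "dz": 3, "wx": 0, "wy": 0, "wz": 0, "hand": 18}
  ]
}}

```text
time: 17.65
tool_pos: [0.5359, 0.2547, 0.2338]
tcp_rot: [3.142, -0.002, 0.182]
ft_force: [-2.2, -0.7, 4.7]
grip_width: 0.0277
grip_force: 30.0
```

>>> {"name": "drive_tool", "arguments": {
  "motion": [
    {"dx": 0, "dy": 0, "dz": 3, "wx": 0, "wy": 0, "wz": 0, "hand": 18},
    {"dx": 0, "dy": 0, "dz": 3, "wx": 0, "wy": 0, "wz": 0, "hand": 18},
    {"dx": 0, "dy": 0, "dz": 3, "wx": 0, "wy": 0, "wz": 0, "hand": 18},
    {"dx": 0, "dy": 0, "dz": 3, "wx": 0, "wy": 0, "wz": 0, "hand": 18},
    {"dx": 0, "dy": 0, "dz": 3, "wx": 0, "wy": 0, "wz": 0, "hand": 18}
  ]
}}

```text
time: 18.27
tool_pos: [0.5359, 0.2548, 0.2188]
tcp_rot: [3.142, -0.002, 0.182]
ft_force: [-0.9, -1.4, 5.0]
grip_width: 0.0276
grip_force: 30.0
```

>>> {"name": "drive_tool", "arguments": {
  "motion": [
    {"dx": 0, "dy": 0, "dz": 3, "wx": 0, "wy": 0, "wz": 0, "hand": 18},
    {"dx": 0, "dy": 0, "dz": 3, "wx": 0, "wy": 0, "wz": 0, "hand": 18},
    {"dx": 0, "dy": 0, "dz": 2, "wx": 0, "wy": 0, "wz": 0, "hand": 18},
    {"dx": 0, "dy": 0, "dz": 2, "wx": 0, "wy": 0, "wz": 0, "hand": 18},
    {"dx": 0, "dy": 0, "dz": 1, "wx": 0, "wy": 0, "wz": 0, "hand": 18}
  ]
}}

```text
time: 18.9
tool_pos: [0.5359, 0.2548, 0.2073]
tcp_rot: [-3.142, -0.001, 0.182]
ft_force: [0.2, -0.7, 5.5]
grip_width: 0.0278
grip_force: 30.0
```

>>> {"name": "drive_tool", "arguments": {
  "motion": [
    {"dx": 0, "dy": 0, "dz": 1, "wx": 0, "wy": 0, "wz": 0, "hand": 18},
    {"dx": 0, "dy": 0, "dz": 1, "wx": 0, "wy": 0, "wz": 0, "hand": 18},
    {"dx": 0, "dy": 0, "dz": 1, "wx": 0, "wy": 0, "wz": 0, "hand": 18},
    {"dx": 0, "dy": 0, "dz": 0.5, "wx": 0, "wy": 0, "wz": 0, "hand": 18},
    {"dx": 0, "dy": 0, "dz": 0.5, "wx": 0, "wy": 0, "wz": 0, "hand": 18}
  ]
}}

```text
time: 19.52
tool_pos: [0.536, 0.2548, 0.2036]
tcp_rot: [-3.142, -0.002, 0.182]
ft_force: [-1.1, -1.7, 9.6]
grip_width: 0.0274
grip_force: 30.0
```

>>> {"name": "drive_tool", "arguments": {
  "motion": [
    {"dx": 0, "dy": 0, "dz": 0.5, "wx": 0, "wy": 0, "wz": 0, "hand": 18},
    {"dx": 0, "dy": 0, "dz": 0.5, "wx": 0, "wy": 0, "wz": 0, "hand": 18},
    {"dx": 0, "dy": 0, "dz": 0.5, "wx": 0, "wy": 0, "wz": 0, "hand": 18},
    {"dx": 0, "dy": 0, "dz": 0, "wx": 0, "wy": 0, "wz": 0, "hand": 18},
    {"dx": 0, "dy": 0, "dz": 0, "wx": 0, "wy": 0, "wz": 0, "hand": 18}
  ]
}}

```text
time: 20.15
tool_pos: [0.5362, 0.255, 0.2035]
tcp_rot: [3.142, -0.003, 0.182]
ft_force: [-2.4, -1.4, 15.0]
grip_width: 0.0274
grip_force: 30.0
```

>>> {"name": "drive_tool", "arguments": {
  "motion": [
    {"dx": 0, "dy": 0, "dz": 0.5, "wx": 0, "wy": 0, "wz": 0, "hand": 18},
    {"dx": 0, "dy": 0, "dz": 0.5, "wx": 0, "wy": 0, "wz": 0, "hand": 18},
    {"dx": 0, "dy": 0, "dz": 0, "wx": 0, "wy": 0, "wz": 0, "hand": 18},
    {"dx": 0, "dy": 0, "dz": 0, "wx": 0, "wy": 0, "wz": 0, "hand": 18},
    {"dx": 0, "dy": 0, "dz": 0, "wx": 0, "wy": 0, "wz": 0, "hand": 18}
  ]
}}

```text
time: 20.78
tool_pos: [0.5364, 0.2551, 0.2034]
tcp_rot: [3.141, -0.003, 0.182]
ft_force: [-4.2, -3.4, 20.2]
grip_width: 0.0277
grip_force: 30.0
```

>>> {"name": "drive_tool", "arguments": {
  "motion": [
    {"dx": 0, "dy": 0, "dz": -10, "wx": 0, "wy": 0, "wz": 0, "hand": 18},
    {"dx": 0, "dy": 0, "dz": -25, "wx": 0, "wy": 0, "wz": 0, "hand": 18},
    {"dx": 0, "dy": 0, "dz": -30, "wx": 0, "wy": 0, "wz": 0, "hand": 18},
    {"dx": 0, "dy": 0, "dz": -35, "wx": 0, "wy": 0, "wz": 0, "hand": 18},
    {"dx": 0, "dy": 0, "dz": -20, "wx": 0, "wy": 0, "wz": 0, "hand": 18}
  ]
}}

```text
time: 21.4
tool_pos: [0.5355, 0.2549, 0.3207]
tcp_rot: [-3.141, -0.0, 0.182]
ft_force: [0.6, 0.1, -3.8]
grip_width: 0.0277
grip_force: 30.0
```

>>> {"name": "drive_tool", "arguments": {
  "motion": [
    {"dx": -13.4, "dy": 54.3, "dz": 0, "wx": 0, "wy": 0, "wz": 0, "hand": 18},
    {"dx": -13.4, "dy": 54.3, "dz": 0, "wx": 0, "wy": 0, "wz": 0, "hand": 18},
    {"dx": 0, "dy": 0, "dz": 0, "wx": 0, "wy": 0, "wz": 0, "hand": 18},
    {"dx": 0, "dy": 0, "dz": 0, "wx": 0, "wy": 0, "wz": 0, "hand": 18},
    {"dx": 0, "dy": 0, "dz": 0, "wx": 0, "wy": 0, "wz": 0, "hand": 18}
  ]
}}

```text
time: 22.02
tool_pos: [0.5283, 0.1445, 0.3196]
tcp_rot: [-3.141, 0.001, 0.184]
ft_force: [0.1, 0.7, -4.4]
grip_width: 0.0278
grip_force: 30.0
```

```bash
python3 w.py w7.png hub,.143,.153 sleeve_c,.11,.14; python3 t.py; python3 -c "
from h import *
for n in ['scene','wrist']:
  c=snap(n);P=world(c,np.ones((400,640),bool));d=np.hypot(P[:,0]-.5355,P[:,1]-.2545);Q=P[(d<.0185)&(P[:,2]<.145)];print(n,len(Q),np.percentile(Q[:,2],[5,25,50,75,95]).round(4) if len(Q) else '')"
```

```text
22.075 [0.5283 0.1445 0.3197] [-3.141e+00  1.000e-03  1.840e-01]
hub 0.59 [197  78 119 133] mec [0.5353 0.2549 0.1476] circ [0.5354 0.2545] 0.03 1037 tool-rel mm [  27.2 -106.8  172.1]
sleeve_c 0.59 [221 144  24  26] mec [0.535  0.2554 0.1297] circ [0.534  0.2569] 0.0201 632 tool-rel mm [  26.3 -109.3  190.1]
collar plane slopes [ 0.017 -0.   ] z0 5.2 1971
rim circ (array([ 0.32402276, -0.53196394]), np.float64(29.042418248117407))
-65 1575 xmax 13.1 y [-12.9  11.5]
-55 546 xmax 13.6 y [-13.9  12. ]
-45 485 xmax 13.6 y [-13.5  12.1]
-35 333 xmax 13.5 y [-13.3  12.8]
-25 308 xmax 13.4 y [-13.5  12.6]
-15 256 xmax 13.5 y [-13.6  12.3]
-5 593 xmax 25.5 y [-25.1  23.2]
scene 34 [0.1267 0.1291 0.1317 0.1331 0.1345]
wrist 636 [0.0685 0.1048 0.129  0.1301 0.131 ]
```

View pics/w7.png

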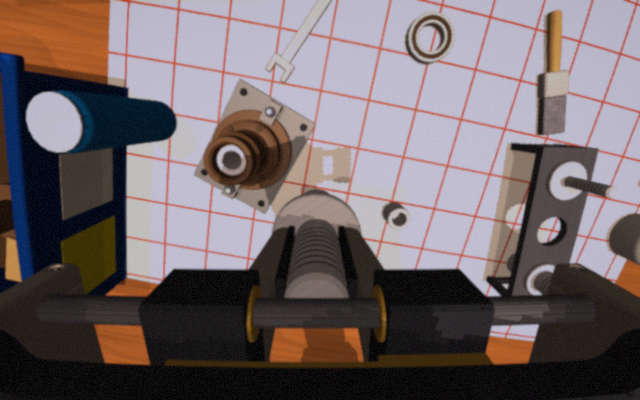

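>>> {"name": "drive_tool", "arguments": {
  "motion": [
    {"dx": -13.4, "dy": 54.3, "dz": 0, "wx": 0, "wy": 0, "wz": 0, "hand": 18},
    {"dx": -13.4, "dy": 54.3, "dz": 0, "wx": 0, "wy": 0, "wz": 0, "hand": 18},
    {"dx": -13.4, "dy": 54.3, "dz": 0, "wx": 0, "wy": 0, "wz": 0, "hand": 18},
    {"dx": -13.4, "dy": 54.3, "dz": 0, "wx": 0, "wy": 0, "wz": 0, "hand": 18},
    {"dx": -13.4, "dy": 54.3, "dz": 0, "wx": 0, "wy": 0, "wz": 0, "hand": 18}
  ]
}}

```text
time: 23.0
tool_pos: [0.5117, -0.1379, 0.3204]
tcp_rot: [3.141, -0.001, 0.182]
ft_force: [0.5, -0.5, -2.7]
grip_width: 0.0275
grip_force: 30.0
```

>>> {"name": "drive_tool", "arguments": {
  "motion": [
    {"dx": -13.4, "dy": 54.3, "dz": 0, "wx": 0, "wy": 0, "wz": 0, "hand": 18},
    {"dx": -13.4, "dy": 54.3, "dz": 0, "wx": 0, "wy": 0, "wz": 0, "hand": 18},
    {"dx": 0, "dy": 0, "dz": 0, "wx": 0, "wy": 0, "wz": 0, "hand": 18},
    {"dx": 0, "dy": 0, "dz": 0, "wx": 0, "wy": 0, "wz": 0, "hand": 18},
    {"dx": 0, "dy": 0, "dz": 0, "wx": 0, "wy": 0, "wz": 0, "hand": 18}
  ]
}}

```text
time: 23.62
tool_pos: [0.5056, -0.2462, 0.3201]
tcp_rot: [-3.141, -0.0, 0.184]
ft_force: [0.2, 0.8, -3.5]
grip_width: 0.0276
grip_force: 30.0
```

>>> {"name": "drive_tool", "arguments": {
  "motion": [
    {"dx": -1.2, "dy": 1.4, "dz": 45, "wx": 0, "wy": 0, "wz": 0, "hand": 18},
    {"dx": 0, "dy": 0, "dz": 50, "wx": 0, "wy": 0, "wz": 0, "hand": 18},
    {"dx": 0, "dy": 0, "dz": 45, "wx": 0, "wy": 0, "wz": 0, "hand": 18},
    {"dx": 0, "dy": 0, "dz": 20, "wx": 0, "wy": 0, "wz": 0, "hand": 18},
    {"dx": 0, "dy": 0, "dz": 0, "wx": 0, "wy": 0, "wz": 0, "hand": 18}
  ]
}}

```text
time: 24.25
tool_pos: [0.5036, -0.2477, 0.1587]
tcp_rot: [-3.139, 0.003, 0.184]
ft_force: [0.6, -0.0, -2.3]
grip_width: 0.0276
grip_force: 30.0
```

>>> {"name": "drive_tool", "arguments": {
  "motion": [
    {"dx": 0, "dy": 0, "dz": 5, "wx": 0, "wy": 0, "wz": 0, "hand": 18},
    {"dx": 0, "dy": 0, "dz": 5, "wx": 0, "wy": 0, "wz": 0, "hand": 18},
    {"dx": 0, "dy": 0, "dz": 5, "wx": 0, "wy": 0, "wz": 0, "hand": 18},
    {"dx": 0, "dy": 0, "dz": 5, "wx": 0, "wy": 0, "wz": 0, "hand": 18},
    {"dx": 0, "dy": 0, "dz": 5, "wx": 0, "wy": 0, "wz": 0, "hand": 18}
  ]
}}

```text
time: 24.88
tool_pos: [0.5042, -0.2494, 0.1348]
tcp_rot: [3.142, -0.0, 0.182]
ft_force: [-0.7, -1.2, -3.0]
grip_width: 0.0278
grip_force: 30.0
```

>>> {"name": "drive_tool", "arguments": {
  "motion": [
    {"dx": 0, "dy": -1.2, "dz": 12, "wx": 0, "wy": 0, "wz": 0, "hand": 18},
    {"dx": 0, "dy": 0, "dz": 12, "wx": 0, "wy": 0, "wz": 0, "hand": 18},
    {"dx": 0, "dy": 0, "dz": 12, "wx": 0, "wy": 0, "wz": 0, "hand": 18},
    {"dx": 0, "dy": 0, "dz": 7, "wx": 0, "wy": 0, "wz": 0, "hand": 18},
    {"dx": 0, "dy": 0, "dz": 0, "wx": 0, "wy": 0, "wz": 0, "hand": 18}
  ]
}}

```text
time: 25.5
tool_pos: [0.5036, -0.2481, 0.0913]
tcp_rot: [-3.141, 0.001, 0.182]
ft_force: [-0.2, -1.0, -2.8]
grip_width: 0.0276
grip_force: 30.0
```

>>> {"name": "drive_tool", "arguments": {
  "motion": [
    {"dx": 0, "dy": 0, "dz": 1, "wx": 0, "wy": 0, "wz": 0, "hand": 18},
    {"dx": 0, "dy": 0, "dz": 1, "wx": 0, "wy": 0, "wz": 0, "hand": 18},
    {"dx": 0, "dy": 0, "dz": 1, "wx": 0, "wy": 0, "wz": 0, "hand": 18},
    {"dx": 0, "dy": 0, "dz": 0.5, "wx": 0, "wy": 0, "wz": 0, "hand": 18},
    {"dx": 0, "dy": 0, "dz": 0, "wx": 0, "wy": 0, "wz": 0, "hand": 18}
  ]
}}

```text
time: 26.12
tool_pos: [0.5039, -0.2482, 0.0886]
tcp_rot: [3.142, 0.0, 0.182]
ft_force: [-0.1, 0.2, -2.2]
grip_width: 0.028
grip_force: 30.0
```

Nearly seated; a touch further, then release and rise.

>>> {"name": "drive_tool", "arguments": {
  "motion": [
    {"dx": 0, "dy": 0, "dz": 0.8, "wx": 0, "wy": 0, "wz": 0, "hand": 18},
    {"dx": 0, "dy": 0, "dz": 0, "wx": 0, "wy": 0, "wz": 0, "hand": 18},
    {"dx": 0, "dy": 0, "dz": 0, "wx": 0, "wy": 0, "wz": 0, "hand": 70},
    {"dx": 0, "dy": 0, "dz": 0, "wx": 0, "wy": 0, "wz": 0, "hand": 70},
    {"dx": 0, "dy": 0, "dz": 0, "wx": 0, "wy": 0, "wz": 0, "hand": 70}
  ]
}}

```text
time: 26.75
tool_pos: [0.5042, -0.2484, 0.0881]
tcp_rot: [3.141, -0.001, 0.182]
ft_force: [-0.6, -0.0, 0.8]
grip_width: 0.0556
grip_force: 0.0
```

>>> {"name": "drive_tool", "arguments": {
  "motion": [
    {"dx": 0, "dy": 0, "dz": 0, "wx": 0, "wy": 0, "wz": 0, "hand": 70},
    {"dx": 0, "dy": 0, "dz": -30, "wx": 0, "wy": 0, "wz": 0, "hand": 70},
    {"dx": 0, "dy": 0, "dz": -50, "wx": 0, "wy": 0, "wz": 0, "hand": 70},
    {"dx": 0, "dy": 0, "dz": -60, "wx": 0, "wy": 0, "wz": 0, "hand": 70},
    {"dx": 0, "dy": 0, "dz": -60, "wx": 0, "wy": 0, "wz": 0, "hand": 70}
  ]
}}

```text
time: 27.38
tool_pos: [0.5037, -0.2481, 0.2897]
tcp_rot: [3.142, 0.0, 0.182]
ft_force: [0.7, -0.6, 0.2]
grip_width: 0.0697
grip_force: 0.0
```

```bash
python3 w.py w8.png driver_c,.148,.162 driver_c,.078,.09 driver_wide_c,.078,.09 driver_thin_c,.078,.09
```

```text
27.425 [ 0.5075 -0.2496  0.2986] [ 3.134 -0.012  0.182]
driver_c 0.94 [295 151  42  51] mec [ 0.5033 -0.2483  0.152 ] circ [ 0.5033 -0.2483] 0.0138 483 tool-rel mm [ -5.6  -3.2 146.5]
driver_c 0.94 [295 151  42  51] mec [ 0.5032 -0.2486  0.0822] circ [ 0.5035 -0.2485] 0.0296 896 tool-rel mm [ -6.3  -3.5 216.3]
driver_wide_c 0.88 [296 213  41  59] mec [ 0.4214 -0.263   0.0822] circ [ 0.4217 -0.263 ] 0.0296 598 tool-rel mm [-89.3  -4.1 215.3]
```

View pics/w8.png

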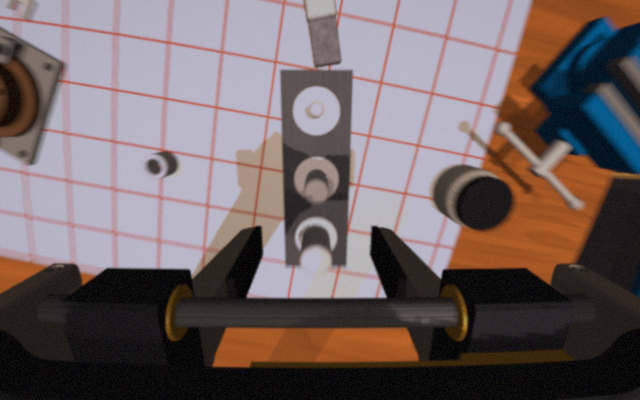

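The driver hangs upright in the middle hole at (316,180), with its collar at the right height. The other two drivers and the spare are where they started, and the gripper is clear.

```bash
python3 -c "
from rig import *
print(close_job())"
```

```text
the job is handed in; nothing more can be done
None
```

I handed the job in at about 27 s. The sleeve and carrier are pressed home (sleeve top 18 mm below the mouth, about 24 N push at the stop), the driver hangs back in its middle hole, and I left the other tools and parts alone.

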